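# Gauge the tray sealer's sprung guide and lock it

## Robot

A 7-joint arm with a two-finger parallel gripper is mounted at the origin on the work surface. World frame = base frame: x ahead of the robot, y to its left, z up, the work surface at z = 0. Lengths are in m, angles in rad, forces in N, time in s.
With the tool pointing down it reaches from about 0.4 to 0.875 m from the base axis. Payload 19.3 kg.
Tool frame: the origin (TCP) lies midway between the tips of the shut fingers; the grasp point (between the pads) lies tcp_to_grasp behind it (tcp_to_grasp is the distance from the TCP to the grasp point, in m); z points along the fingers, y is the direction in which the jaws open and shut (so a half turn about z gives the same grasp; the last joint's range is limited). The gripper opens to 85 mm and grips with 20 to 120 N. Pads are 22 mm wide; open, the fingers measure 114 mm over their backs; the gripper's body (76 mm by 85 mm) begins 54 mm behind the grasp point. The pads swing forward as they close: fully open they stand 13 mm farther back than shut.
Start: joints at [1.236, 0.521, -0.036, 1.599, 0.021, 1.021, -0.113], TCP at [0.164, -0.603, 0.231] pointing down, gripper open.
Joint ranges: [-2.91, 2.91], [-0.3, 2.13], [-1.5, 1.42], [0.17, 2.43], [-1.26, 4.41], [0.16, 1.93], [-2.52, 2.52]. Speed limits (rad/s): [1.89, 1.89, 2.39, 2.39, 3.01, 3.01, 3.01].

## Interface

Orientations are given as a unit quaternion [x, y, z, w].
In Python, from cell import * gives the robot as it stands. The module is installed in compiled form; this text tells all that it offers.
- The arm moves only by the tool servo_tool, never from a script. Its argument "commands" is a list of rows, each a list of 6 numbers: the shift along the tool's x, y, z in cm, then the turn, a rotation vector about the tool's x, y, z in degrees. In form: [[dx, dy, dz, ax, ay, az], ...]. A call has 1 to 8 rows; each row shifts and turns the commanded pose from where the row before left it, along the tool's axes as they then stand; what a row does not reach is not made up. A row lasts 1/8 s, in which the tool goes at most 62.5 mm and 10.7 degrees, less where a joint would pass 70% of its speed; a pose out of reach is approached as far as the arm can. A call is refused whole if a number of a shift passes 6.25 or a number of a turn 10.7, either way. A call with a gripper value outside its range is refused whole. "grip" is the finger opening in cm, from 0 to 8.54, set as the call begins (left out, the last holds). The fingers move at their own pace and stop on an object; "force" is the grip in N (left out, the last holds). Time passes only in rows, so rows that do not move let the fingers close. It gives the time, the measured TCP pose, the force and the opening at its end, in the units of the state.
- read_state(): the state, without advancing time (a new reading comes with each control period).
- snapshot(name): name is "side" or "top"; returns a dict with "color" (384x512x3 uint8, red, green, blue), "fovy" (degrees; the focal length in pixels is half the picture's height over the tangent of half this angle, whatever the lens; pixels are square), "cx", "cy" (the principal point, pixels), "rvec" (rotation vector, rad) and "tvec" (3), from world to camera coordinates, as OpenCV has them. Camera axes: x right, y down, z forward; pixel columns grow to the right and rows downward; lengths in m; the calibration is good to about 2 mm. A picture is of the moment at which its call begins. There is no depth.
- close_job(): hands the job in, once; it reports no verdict.
Trained networks look in a picture, given as the dict that the camera call returned (one of the last four; its "shot" number tells which), for a name from the list of things; names that differ only in an ending like _2 or _b are one class to them, and where a whole thing is asked for, a point or a joint stands for the part that bears it (a point fixed in the world has none). Each returns a list of dicts, best first, with "p" (0 to 1); they miss things now and then, are a little off and sometimes report something else, mostly with a low value. They report only what shows in the picture. A call takes as long as a camera call. They do not tell look-alikes from the thing itself.
- trace(picture, target): "region" (384x512 bool, what is visible of it) and "bbox" ([left, top, right, bottom] in pixels, round what is visible of it).
- tip_of(picture, target): "xy" ([column, row] in pixels: a listed point, or the origin of a listed thing).
The state is a dict: "time_s": time; "qpos": joint angles; "qvel": joint speeds; "tau": joint torques, N m; "eef_pos": TCP position; "tcp_rot": TCP orientation; "contact_force": force on the tool from outside, world axes, zero at the start; "torque": the same for the moment, N m; "finger_gap": opening from 0.0 (shut) to 1.0 (fully open).
Only numpy, scipy, OpenCV 4.12 (cv2) and the standard library are available. Lean on these libraries where they do the work, as an engineer would, in place of code of your own. Each camera call takes 0.05 s, during which the arm holds its last target. There are 200 camera calls.

## Task

Take the steel taper gauge out of its rack and slide it, thin end down and flat face against the fixed block, into the gap of the tray sealer's guide until it drags: it should take about 8 N of downward push, never forced. Let go, leaving it standing upright and nipped there by the drag alone, and then throw the lock lever all the way over. Do not disturb the tubs, shells and hand tools on the bench.

Things in the scene. Friction and masses are not known exactly. Their poses are not given: they have to be found in the camera images.
- gauge: taper gauge, 120 g (+-20 %): steel wedge blade 30 mm wide (x), 90 mm long (z, up), 3 mm thick at the tip, 0.14 mm thicker per mm of length. Origin: middle of the tip edge on the flat face. The flat face is the plane y=0 and looks to +y; the sloping face looks to -y. A steel crossbar (x +-30, y 0 to -18, z 90 to 98 mm) tops the blade
- gauge_grip (a point): middle of the gauge's wooden grip, a block 24 mm (x) by 18 mm (y) by 46 mm (z), above the crossbar; 122 mm above the tip and 9 mm to -y of the flat face. Axes as the gauge. At the start the gauge hangs upright in the rack by its crossbar, tip 23 mm above the bench, its y roughly to the robot's left
- rack: black gauge rack, fixed: foot 120 x 70 mm, two ledges 113 mm high with a 36 mm wide slot between them in which the gauge hangs; lift it straight up by 100 mm or more to clear. Origin: centre of its underside
- guide: guide head of a tray sealer, fixed to the bench: white base plate 120 mm (x) by 270 mm (y), 12 mm thick, carrying an aluminium block, a white carriage with a sprung nose facing the block, and the lock lever. Origin: mid-length (x) of the gap, on the plane of the block's gauging face (y=0), at bench height; z up
- block_top (a point): top centre of the fixed aluminium block: 60 mm (x) by 30 mm (y), 128 mm high. Its upright gauging face, 15 mm to -y of this point, looks to the guide's -y; its top 6 mm are set back 6 mm as a lead-in
- carriage (a point): about the top centre of the white carriage, 60 x 30 mm, 129 mm high, on the -y side of the gap (true y within 3 mm). The sprung nose stands out of it towards the block: a level round steel bar, 12 mm in diameter, 50 mm long in x, axis 105 mm above the bench
- gap (a point): point on the block's gauging face at the height of the nose's axis (105 mm), mid-length; axes as the guide. In place, the gauge's x, y, z run along these and its flat face lies on this plane. The rest gap to the nose differs each time, 6 to 11 mm, unmeasured. The nose yields to -y, 4 N per mm; friction about 0.6, so the push felt on the way in is about 1.3 times the nip
- lock (a joint): angle of the lock lever: 0 at the start, 1.0 rad fully over. It turns about the guide's y, tip moving to the guide's +x, and stays where left; about 1 N at the tip moves it. Hinge at x=0, y=125, z=34 mm in the guide's frame; lever 80 mm long, leaning 0.5 rad to -x at the start and 0.5 rad to +x when over
- lock_tip (a point): centre of the black ball, 26 mm in diameter, at the end of the lock lever
- tub_a: white tub with lid, 84 mm in diameter, 75 mm high, bystander; origin under its centre
- tub_b: a second such tub, bystander
- oyster_a: oyster shell about 100 x 70 mm, 20 mm high, bystander; origin under it
- oyster_b: another oyster shell, about 110 mm long, bystander
- scallop: scallop shell, 100 mm across, 22 mm high, bystander
- scraper: spatula-like scraper 200 mm long lying flat, bystander
- brush: hand brush 200 mm long lying flat, bystander
Mind the look-alikes: they are no part of the job. Leave any green, purple or red look-alike of the gauge alone.

How it is judged:
On the way, in this order (a step that is already met when the one before it is completed fails the run):
1. the gauge stands in the gap, let go, held by the nip alone, with the nip force between block and gauge from 3.5 to 10 N (contact force between gauge and guide between 3.5 and 10 N and contact force between gauge and the fingers below 0.1 N and z of gauge in the frame of gap below -0.012 m and angle between gauge's own z axis and vertical below 0.12 rad), for 0.3 s.
2. then the lock lever is thrown over (value of joint lock above 0.9 rad), for 0.1 s.
At the end, for the whole second after the job is handed in: the gauge stands in the guide's gap, tip at least 12 mm below the nose's axis, within 12 mm of mid-length, flat face on the block (within 4 mm at the tip and 0.15 rad), upright within 0.12 rad, at rest, nipped against the block with 3.5 to 10 N; the lock lever is over by more than 0.9 rad (contact force between gauge and guide between 3.5 and 10 N and z of gauge in the frame of gap below -0.012 m and x of gauge in the frame of gap between -0.012 and 0.012 m and angle between gauge's own z axis and vertical below 0.12 rad and angle between the y axis of gauge and the y axis of gap, either way round below 0.15 rad and y of gauge in the frame of gap above -0.004 m and linear speed of gauge below 0.01 m/s and value of joint lock above 0.9 rad); the robot touches nothing.
It fails at once if the gauge is forced: more than 18 N between gauge and guide (contact force between gauge and guide above 18 N).
It fails at once if a tub, shell or hand tool is moved by more than 30 mm (distance of any of tub_a, tub_b, oyster_a, oyster_b, scallop, scraper, brush from where it was at the start of the episode above 0.03 m).
It also fails if it takes over 58 s, if anything falls off the work surface, if the arm or the gripper's body presses on something with over 40 N, if the wrist force passes 120 N, or if a joint passes its speed limit or range.

## Working session

There is one attempt and no reset: what is moved stays moved. The work goes in short steps, Python scripts to look and compute and a tool call to move; the robot and the scene stay as the last step left them, time stands still between calls to the robot, and variables do not carry over. Pictures are saved under pics/ and viewed, about 8 in all and at most 12, crops included, and the job is handed in when it is done.

Besides the shell and the picture viewer there is one more tool, called after "Request:" as name(argument=value, ...) on one line, values as JSON. servo_tool: Moves the arm, as the interface text tells. Its arguments: {"type":"object","properties":{"commands":{"type":"array"},"grip":{"type":"number"},"force":{"type":"number"}},"required":["commands"]}

```bash
mkdir -p pics
cat > h.py <<'E'
from cell import *
import numpy as np, cv2
from scipy.spatial.transform import Rotation as R
def cam(s):
    f=192/np.tan(np.radians(s["fovy"])/2)
    K=np.array([[f,0,s["cx"]],[0,f,s["cy"]],[0,0,1]]); return K,cv2.Rodrigues(np.array(s["rvec"],float))[0],np.array(s["tvec"],float).reshape(3)
def proj(s,P):
    K,r,t=cam(s); p=(np.atleast_2d(P)@r.T+t)@K.T; return p[:,:2]/p[:,2:]
def ray(s,xy):
    K,r,t=cam(s); d=r.T@np.linalg.inv(K)@np.array([*xy,1.]); return -r.T@t,d/np.linalg.norm(d)
def atz(s,xy,z):
    o,d=ray(s,xy); return o+d*(z-o[2])/d[2]
def tri(a,xa,b,xb):
    o,d=ray(a,xa);p,e=ray(b,xb)
    k=np.linalg.lstsq(np.c_[d,-e],p-o,rcond=None)[0]
    A=o+d*k[0];B=p+e*k[1]; return (A+B)/2,np.linalg.norm(A-B)
E
python3 - <<'E'
from h import *
s=snapshot("side");t=snapshot("top")
for n,p in(("side",s),("top",t)):
    print(n,p["fovy"],p["cx"],p["cy"],cam(p)[1].round(3).tolist(),ray(p,(256,192))[0].round(3))
im=np.hstack([s["color"],t["color"]])[:,:,::-1]
cv2.imwrite("pics/a.png",cv2.resize(s["color"][:,:,::-1],(800,600),interpolation=2));cv2.imwrite("pics/b.png",cv2.resize(t["color"][:,:,::-1],(800,600),interpolation=2))
for n in "gauge gauge_grip rack guide block_top carriage gap lock_tip tub_a oyster_a scallop scraper brush".split():
    print(n,[[(np.round(d["xy"],1).tolist(),round(d["p"],2)) for d in tip_of(p,n)[:4]] for p in(s,t)])
print(read_state())
E
```

```text
side 43.222648109534035 253.97241469279913 193.04993769552948 [[-0.978, -0.211, -0.008], [-0.153, 0.734, -0.662], [0.145, -0.646, -0.749]] [0.29  1.043 1.14 ]
top 42.24584187995317 254.48835678093812 192.50149212686208 [[-0.006, -1.0, 0.0], [-0.979, 0.005, -0.204], [0.204, -0.001, -0.979]] [0.165 0.122 1.738]
gauge [[([223.6, 242.4], 0.96), ([144.5, 332.5], 0.93), ([237.0, 222.2], 0.84), ([328.3, 284.8], 0.76)], [([233.0, 192.5], 0.91), ([126.8, 155.6], 0.85), ([185.3, 276.1], 0.81), ([306.1, 259.7], 0.79)]]
gauge_grip [[([374.7, 286.3], 0.96), ([291.4, 167.8], 0.96), ([156.9, 286.6], 0.89), ([224.0, 213.6], 0.81)], [([193.8, 307.0], 0.97), ([270.4, 195.2], 0.93), ([310.0, 221.7], 0.81), ([155.4, 146.0], 0.77)]]
rack [[([223.4, 242.8], 0.92)], [([209.5, 186.8], 0.9), ([195.3, 149.8], 0.23)]]
guide [[([256.2, 140.7], 0.77)], [([337.2, 184.3], 0.93), ([335.8, 173.0], 0.54), ([303.7, 177.0], 0.47)]]
block_top [[([254.0, 115.2], 0.95)], [([339.1, 173.2], 0.57), ([238.5, 145.6], 0.46)]]
carriage [[], [([366.5, 180.1], 0.75)]]
gap [[([258.7, 119.1], 0.7)], [([340.6, 174.5], 0.58)]]
lock_ti
[... 542 characters left out ...]
os': array([ 1.23577462,  0.5213943 , -0.03631156,  1.59950992,  0.02119293,
        1.02109999, -0.1128249 ]), 'qvel': array([-1.48883694e-03,  7.85177586e-04,  2.27977345e-05,  2.07580926e-03,
        2.23142002e-04, -7.54618270e-04,  6.42058691e-04]), 'tau': array([ 2.80138538e-04, -9.26839757e+01,  1.97851092e+00, -3.70252883e+01,
        1.80838461e-02,  1.85576842e-03, -8.15900171e-05]), 'eef_pos': array([ 0.16356644, -0.60320307,  0.23129064]), 'tcp_rot': array([ 9.91250530e-01,  1.31993889e-01,  3.18962953e-06, -1.45061900e-05]), 'contact_force': array([ 0.38999724,  0.08381755, -0.28363347]), 'torque': array([ 0.00738006,  0.00367073, -0.01501342]), 'finger_gap': 1.0002330591647695}
```

View pics/a.png

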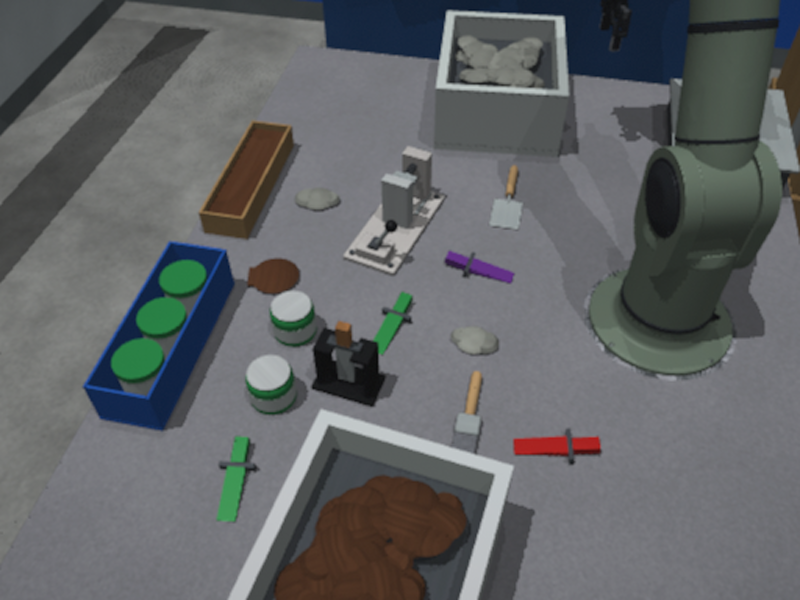

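View pics/b.png

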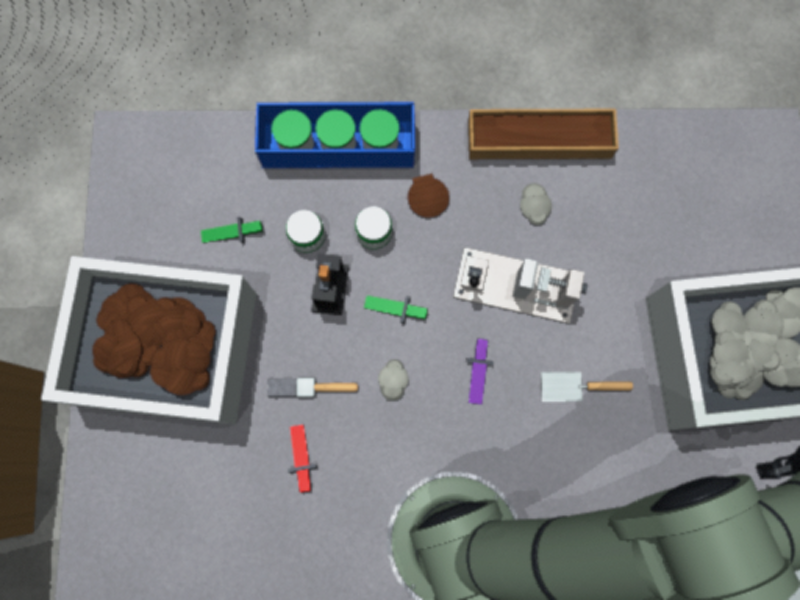

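Run:
```python
from h import *
s=snapshot("side");t=snapshot("top")
def c(p,x,y,w,h,W=400,H=300): return cv2.resize(p["color"][y:y+h,x:x+w,::-1],(W,H),interpolation=cv2.INTER_CUBIC)
# 5x for rack: 80x60 ; 4x for guide: 100x75
im=np.vstack([np.hstack([c(s,185,198,80,60),c(t,170,150,80,60)]),np.hstack([c(s,205,90,100,75+15,400,360)[:300],c(t,285,155,100,75)])])
cv2.imwrite("pics/c.png",im)
for n in ("gauge_grip","gauge","rack","block_top","carriage","lock_tip"):
    print(n,[[(np.round(d["xy"],1).tolist(),round(d["p"],2)) for d in tip_of(p,n)[:7]] for p in(s,t)])
```

```text
gauge_grip [[([375.4, 286.2], 0.96), ([255.3, 191.1], 0.91), ([157.1, 289.3], 0.67), ([291.1, 166.8], 0.66), ([220.2, 213.2], 0.58)], [([157.7, 146.6], 0.82), ([267.9, 196.1], 0.74), ([306.4, 223.6], 0.62), ([194.7, 306.9], 0.56), ([210.5, 178.0], 0.55)]]
gauge [[([330.2, 176.2], 0.86), ([146.2, 332.4], 0.85), ([225.4, 244.0], 0.83), ([329.3, 283.2], 0.65), ([234.8, 223.1], 0.6)], [([129.3, 152.3], 0.82), ([233.6, 193.4], 0.72), ([207.9, 183.0], 0.69), ([306.1, 260.1], 0.62), ([185.8, 274.2], 0.55)]]
rack [[([223.1, 245.4], 0.65)], [([209.3, 185.6], 0.72)]]
block_top [[([254.2, 113.8], 0.87)], [([337.0, 173.0], 0.64)]]
carriage [[], [([368.5, 178.3], 0.88)]]
lock_tip [[([247.8, 143.1], 0.56)], [([302.8, 179.6], 0.57)]]
```

View pics/c.png

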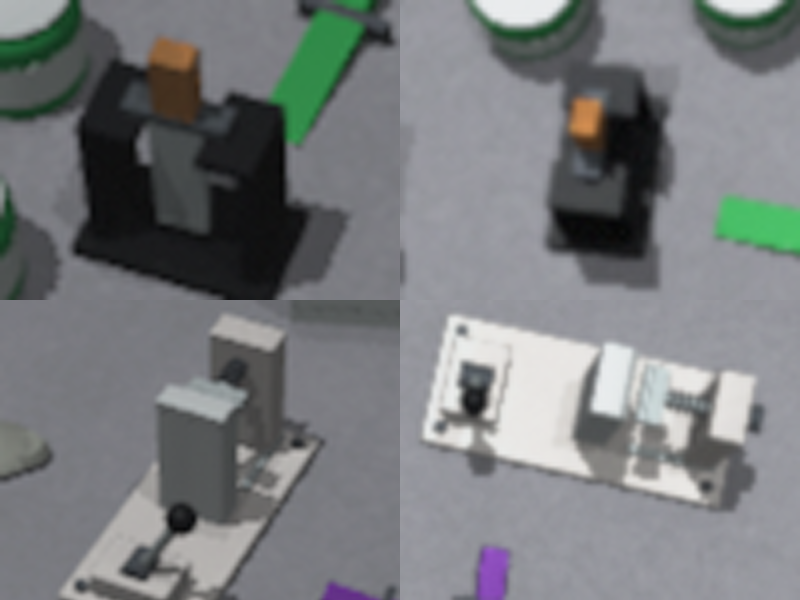

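```bash
cat >> h.py <<'E'
def box(x0,x1,y0,y1,z0,z1):
    return np.array([[x,y,z] for x in(x0,x1) for y in(y0,y1) for z in(z0,z1)],float)/1000
EDG=[(a,b) for a in range(8) for b in range(a) if bin(a^b).count("1")==1]
def place(P,pose):
    x,y,th=pose; c,s=np.cos(th),np.sin(th)
    return P@np.array([[c,s,0],[-s,c,0],[0,0,1]])+[x,y,0]
def draw(im,s,P,pose,x0,y0,k,col):
    q=((proj(s,place(P,pose))-[x0,y0]+.5)*k).astype(int)
    for a,b in EDG: cv2.line(im,tuple(map(int,q[a])),tuple(map(int,q[b])),col,1)
def crop(s,x,y,w,h,k): return cv2.resize(s["color"][y:y+h,x:x+w,::-1],(w*k,h*k),interpolation=cv2.INTER_CUBIC)
E
python3 - <<'E'
from h import *
import pickle
s=snapshot("side");t=snapshot("top")
pickle.dump((s,t),open("st.pkl","wb"))
print(tri(s,(254.1,114.5),t,(338,174)),tri(s,(220.2,213.2),t,(207.8,174.5)), tri(s,(249.8,144.5),t,(303.3,179.5)))
P=[atz(t,q,.012) for q in((296.75,158.75),(290.5,190),(364.25,207))];print(np.round(P,4)); 
d=P[1]-P[2];print("yaw",np.arctan2(-d[0],d[1]),np.linalg.norm(d),np.linalg.norm(P[1]-P[0]))
# silhouettes
from scipy.optimize import minimize
M={}
for n in("guide","rack","gauge"):
    for nm,p in(("s",s),("t",t)):
        r=trace(p,n); print(n,nm,[(np.round(a["bbox"]).tolist(),round(a["p"],2)) for a in r[:5]])
        M[n,nm]=[a["region"] for a in r[:5]]
pickle.dump(M,open("m.pkl","wb"))
E
```

```text
(array([ 0.55846185, -0.15873041,  0.13233663]), np.float64(0.003638367647868406)) (array([0.55650583, 0.27280719, 0.14558376]), np.float64(0.0023741203785490753)) (array([ 0.54746957, -0.0457224 ,  0.10475828]), np.float64(0.0023409771753578152))
[[ 0.6473 -0.0336  0.012 ]
 [ 0.5324 -0.0088  0.012 ]
 [ 0.4697 -0.2676  0.012 ]]
yaw -0.23774648799826043 0.2662388166924407 0.11747157480311862
guide s [([220.0, 110.0, 284.0, 174.0], 0.73), ([187.0, 122.0, 218.0, 134.0], 0.67)]
guide t [([292.0, 159.0, 366.0, 205.0], 0.68), ([296.0, 177.0, 305.0, 185.0], 0.64), ([345.0, 237.0, 404.0, 256.0], 0.23)]
rack s [([197.0, 212.0, 247.0, 260.0], 0.76), ([220.0, 111.0, 284.0, 178.0], 0.6)]
rack t [([199.0, 163.0, 226.0, 204.0], 0.95)]
gauge s [([285.0, 164.0, 331.0, 183.0], 0.94), ([138.0, 279.0, 164.0, 335.0], 0.91), ([240.0, 186.0, 266.0, 228.0], 0.89), ([210.0, 206.0, 230.0, 245.0], 0.67), ([329.0, 274.0, 384.0, 294.0], 0.64)]
gauge t [([182.0, 273.0, 202.0, 315.0], 0.93), ([236.0, 190.0, 273.0, 206.0], 0.74), ([126.0, 140.0, 170.0, 158.0], 0.72), ([302.0, 217.0, 313.0, 255.0], 0.66), ([204.0, 172.0, 210.0, 186.0], 0.58)]
```

```bash
cat > ov.py <<'E'
from h import *
import pickle,sys
s,t=pickle.load(open("st.pkl","rb"))
G=eval(sys.argv[1]); K=eval(sys.argv[2]); A=eval(sys.argv[3])
k=6
ims=[]
for p,gx,gy,rx,ry in((s,218,105,188,200),(t,288,155,182,155)):
    g=crop(p,gx,gy,88 if p is t else 68,66,k) if 0 else crop(p,gx,gy,66,50,k) if p is s else crop(p,gx+22,gy,66,50,k)
    x0=gx if p is s else gx+22
    draw(g,p,box(-30,30,6,30,122,128),G,x0,gy,k,(0,0,255))
    draw(g,p,box(-30,30,0,30,12,122),G,x0,gy,k,(0,255,255))
    draw(g,p,box(-25,25,-22,-10,99,111),G,x0,gy,k,(0,255,0))
    for P in (box(-60,60,-122,148,0,12),): draw(g,p,P,G,x0,gy,k,(255,0,255))
    r=crop(p,rx,ry,66,50,k)
    draw(r,p,box(-60,60,-35,35,0,5),K,rx,ry,k,(0,255,255))
    draw(r,p,box(-12,12,-18,0,122,168)-[0,0,0] if 0 else box(-12,12,-18,0,122,168),A,rx,ry,k,(0,255,0))
    draw(r,p,box(-30,30,-18,0,113,121),A,rx,ry,k,(0,0,255))
    draw(r,p,box(-15,15,-3,0,23,113),A,rx,ry,k,(255,0,255))
    ims.append(np.hstack([g,r]))
cv2.imwrite(sys.argv[4],np.vstack(ims))
E
python3 ov.py "(.555,-.173,-.238)" "(.556,.27,-.05)" "(.5565,.2818,-.05)" pics/d.png
```

```text
(no output)
```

View pics/d.png

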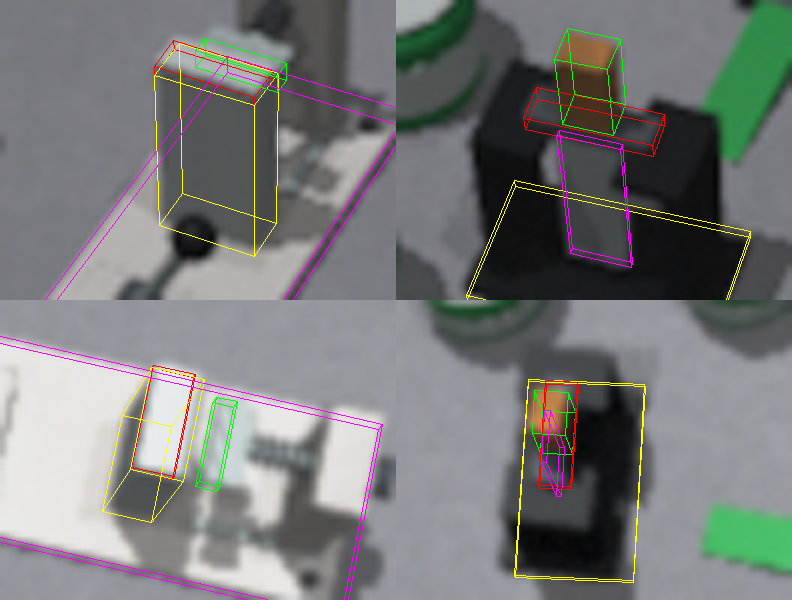

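```bash
cat > fit.py <<'E'
from h import *
import pickle
from scipy.optimize import minimize
s,t=pickle.load(open("st.pkl","rb"))
W={0:(180,195,90,75),1:(170,145,80,70)}
def sil(p,Ps,w,k=4):
    x,y,ww,hh=w; m=np.zeros((hh*k,ww*k),np.uint8)
    for P in Ps:
        q=(proj(p,P)-[x,y]+.5)*k; cv2.fillConvexPoly(m,cv2.convexHull(q.astype(np.float32)).astype(np.int32),1)
    return cv2.resize(m.astype(np.float32),(ww,hh),interpolation=cv2.INTER_AREA)
O=[]
for i,p in enumerate((s,t)):
    x,y,w,h=W[i]; h3=cv2.cvtColor(p["color"],cv2.COLOR_RGB2HSV)[y:y+h,x:x+w].astype(int); 
    m=((h3[...,0]<20)&(h3[...,1]>110)&(h3[...,2]>50)).astype(np.float32); O.append(m); print("orange",m.sum(),np.argwhere(m).mean(0)+[y,x])
def cost(v):
    return sum(np.abs(sil(p,[place(box(-12,12,-18,0,122,168),(v[0],v[1],v[2]))],W[i])-O[i]).sum() for i,p in enumerate((s,t)))
best=min((minimize(cost,(.558+a,.281,-.1+b),method="Nelder-Mead",options=dict(initial_simplex=np.array([(.558+a,.281,-.1+b)]*4)+np.vstack([np.zeros(3),np.diag([.006,.006,.15])]))) for a in(-.004,.004) for b in(-.1,.1)),key=lambda r:r.fun)
print(best.x,best.fun)
for a in(-.25,-.2,-.15,-.1,-.05,0,.05): print(a,minimize(lambda v:cost((*v,a)),best.x[:2],method="Nelder-Mead",options=dict(initial_simplex=best.x[:2]+np.array([[0,0],[.005,0],[0,.005]]))).fun)
# rack yaw from dark masks
D=[]
for i,p in enumerate((s,t)):
    x,y,w,h=W[i]; c=p["color"][y:y+h,x:x+w].astype(int); m=(c.max(2)<48).astype(np.uint8)
    n,l,st,_=cv2.connectedComponentsWithStats(m); j=1+np.argmax(st[1:,4]); print("dark",st[j]+np.array([x,y,0,0,0])); D.append(cv2.minAreaRect(np.argwhere(l==j)[:,::-1].astype(np.float32)))
print(D)
E
python3 fit.py
```

```text
orange 126.0 [213.50793651 219.54761905]
orange 58.0 [174.25862069 207.05172414]
[0.55446855 0.28359296 0.30748221] 47.375
-0.25 68.75
-0.2 68.5625
-0.15 64.8125
-0.1 65.125
-0.05 60.125
0 57.6875
0.05 56.0625
dark [ 200  210   47   50 1210]
dark [201 168  21  33 329]
[((42.63207244873047, 39.53773498535156), (48.48827362060547, 39.42247772216797), 15.945395469665527), ((41.54054260253906, 38.75675964355469), (18.083887100219727, 33.208595275878906), 9.462321281433105)]
```

```bash
cat > plan.py <<'E'
# python3 plan.py "[(x,y,z,yaw_deg,n),...]"  yaw=tool x in world, tool z down
from h import *
import sys,json
st=read_state(); p=np.array(st["eef_pos"]); r=R.from_quat(st["tcp_rot"]); x=r.as_matrix()[:,0]; yaw=np.degrees(np.arctan2(x[1],x[0]))
print("t",round(st["time_s"],2),"pos",p.round(4),"yaw",round(yaw,2),"f",np.round(st["contact_force"],2),"tau",np.round(st["torque"],2),"gap",round(st["finger_gap"],3),"q",np.round(st["qpos"],2))
down=lambda a:R.from_matrix(np.array([[np.cos(np.radians(a)),np.sin(np.radians(a)),0],[np.sin(np.radians(a)),-np.cos(np.radians(a)),0],[0,0,-1]]))
tilt=(down(yaw).inv()*r).as_rotvec(True); print("tilt",tilt.round(2))
rows=[];cur=r
for X,Y,Z,a,n in eval(sys.argv[1]):
    q=np.array([X,Y,Z]); da=(a-yaw)
    for i in range(n):
        nr=down(yaw+da*(i+1)/n); d=cur.inv().apply((q-p)/n)*100
        rows.append([*np.round(d,2).tolist(),*np.round((cur.inv()*nr).as_rotvec(True),1).tolist()]); cur=nr
    p=q;yaw=a
for i in range(0,len(rows),8): print(json.dumps(rows[i:i+8]))
E
python3 plan.py "[(.32,-.5,.3,40,4),(.54,-.2,.3,95,7),(.575,.05,.28,135,5),(.5565,.2728,.25,173.7,5)]"
```

```text
t 2.5 pos [ 0.1635 -0.6032  0.2313] yaw 15.17 f [-0.05  0.38  0.24] tau [-0.    0.02 -0.02] gap 1.001 q [ 1.24  0.52 -0.04  1.6   0.02  1.02 -0.11]
tilt [ 0. -0.  0.]
[[4.45, -1.47, -1.72, -0.0, 0.0, -6.2], [4.58, -0.98, -1.72, 0.0, 0.0, -6.2], [4.66, -0.48, -1.72, 0.0, 0.0, -6.2], [4.69, 0.03, -1.72, 0.0, 0.0, -6.2], [5.16, -1.26, 0.0, 0.0, 0.0, -7.9], [5.29, -0.55, 0.0, 0.0, 0.0, -7.9], [5.31, 0.18, 0.0, 0.0, 0.0, -7.9], [5.24, 0.91, 0.0, 0.0, 0.0, -7.9]]
[[5.06, 1.61, 0.0, 0.0, 0.0, -7.9], [4.8, 2.29, 0.0, 0.0, 0.0, -7.9], [4.44, 2.93, 0.0, 0.0, 0.0, -7.9], [4.92, 1.13, 0.4, 0.0, 0.0, -8.0], [4.71, 1.81, 0.4, 0.0, 0.0, -8.0], [4.42, 2.45, 0.4, 0.0, 0.0, -8.0], [4.03, 3.04, 0.4, 0.0, 0.0, -8.0], [3.57, 3.57, 0.4, 0.0, 0.0, -8.0]]
[[3.41, 2.89, 0.6, 0.0, 0.0, -7.7], [2.99, 3.32, 0.6, 0.0, 0.0, -7.7], [2.52, 3.7, 0.6, 0.0, 0.0, -7.7], [2.0, 4.0, 0.6, 0.0, 0.0, -7.7], [1.44, 4.23, 0.6, 0.0, 0.0, -7.7]]
```

Request:
servo_tool(commands=[[4.45,-1.47,-1.72,0,0,-6.2],[4.58,-0.98,-1.72,0,0,-6.2],[4.66,-0.48,-1.72,0,0,-6.2],[4.69,0.03,-1.72,0,0,-6.2],[5.16,-1.26,0,0,0,-7.9],[5.29,-0.55,0,0,0,-7.9],[5.31,0.18,0,0,0,-7.9],[5.24,0.91,0,0,0,-7.9]], grip=6, force=40)

```text
time_s: 3.5
eef_pos: [0.4464, -0.327, 0.3003]
tcp_rot: [0.81, 0.587, 0.0, 0.0]
contact_force: [0.6, -0.6, 0.2]
finger_gap: 0.702
```

Request:
servo_tool(commands=[[5.06,1.61,0,0,0,-7.9],[4.8,2.29,0,0,0,-7.9],[4.44,2.93,0,0,0,-7.9],[4.92,1.13,0.4,0,0,-8],[4.71,1.81,0.4,0,0,-8],[4.42,2.45,0.4,0,0,-8],[4.03,3.04,0.4,0,0,-8],[3.57,3.57,0.4,0,0,-8]])

```text
time_s: 4.5
eef_pos: [0.5735, 0.0521, 0.2801]
tcp_rot: [0.379, 0.926, -0.0, 0.0]
contact_force: [0.9, -0.7, -0.0]
finger_gap: 0.702
```

Request:
servo_tool(commands=[[3.41,2.89,0.6,0,0,-7.7],[2.99,3.32,0.6,0,0,-7.7],[2.52,3.7,0.6,0,0,-7.7],[2,4,0.6,0,0,-7.7],[1.44,4.23,0.6,0,0,-7.7],[0,0,0,0,0,0]])

```text
time_s: 5.25
eef_pos: [0.5527, 0.2769, 0.2496]
tcp_rot: [0.051, 0.999, 0.001, -0.001]
contact_force: [-0.7, 0.1, -1.1]
finger_gap: 0.702
```

```bash
python3 - <<'E'
from h import *
s=snapshot("side");t=snapshot("top")
st=read_state();print(st["eef_pos"])
k=6;ims=[]
for p,x,y in((s,185,170),(t,175,140)):
    c=crop(p,x,y,66,90,k)
    P=[st["eef_pos"],[.5565,.2728,.145],[.5565,.2728,.168]]
    for q,col in zip((proj(p,P)-[x,y]+.5)*k,((0,0,255),(255,255,0),(0,255,255))): cv2.circle(c,tuple(map(int,q)),4,col,-1)
    draw(c,p,box(-30,30,-18,0,113,121),(.5575,.2818,-.11),x,y,k,(0,0,255))
    ims.append(c)
cv2.imwrite("pics/e.png",np.hstack(ims))
E
python3 plan.py "[(.5565,.2728,.25,173.7,1),(.5565,.2728,.135,173.7,4)]"
```

```text
[0.5541552  0.27333366 0.24986936]
t 5.35 pos [0.5542 0.2733 0.2499] yaw 173.75 f [ 0.86 -1.1   0.15] tau [-0.05 -0.03  0.  ] gap 0.703 q [-0.01  0.61 -0.85  1.57  0.49  1.18  0.51]
tilt [ 0.02  0.02 -0.  ]
[[-0.24, -0.03, -0.01, -0.0, -0.0, 0.0], [0.0, 0.0, 2.88, 0.0, 0.0, 0.0], [0.0, 0.0, 2.88, 0.0, 0.0, 0.0], [0.0, 0.0, 2.88, 0.0, 0.0, 0.0], [0.0, 0.0, 2.88, 0.0, 0.0, 0.0]]
```

View pics/e.png

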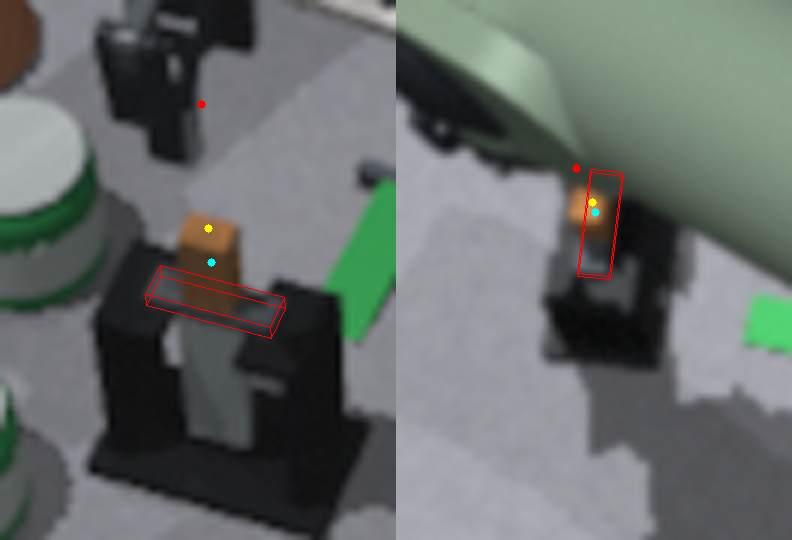

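```bash
python3 -c "
import cell;print(cell.tcp_to_grasp)"
```

```text
0.0187
```

Request:
servo_tool(commands=[[-0.24,-0.03,0,0,0,0],[0,0,2.9,0,0,0],[0,0,2.9,0,0,0],[0,0,2.9,0,0,0],[0,0,1.4,0,0,0]])

```text
time_s: 5.98
eef_pos: [0.5567, 0.2715, 0.148]
tcp_rot: [0.055, 0.998, -0.0, -0.0]
contact_force: [0.4, 0.4, 1.3]
finger_gap: 0.7
```

Request:
servo_tool(commands=[[0,0,1.0,0,0,0],[0,0,0.9,0,0,0],[0,0,0,0,0,0]])

```text
time_s: 6.35
eef_pos: [0.5565, 0.2727, 0.13]
tcp_rot: [0.054, 0.999, -0.0, -0.0]
contact_force: [0.2, -0.9, -0.2]
finger_gap: 0.702
```

Request:
servo_tool(commands=[[0,0,0,0,0,0],[0,0,0,0,0,0],[0,0,0,0,0,0],[0,0,0,0,0,0],[0,0,0,0,0,0]], grip=0.5, force=40)

```text
time_s: 6.98
eef_pos: [0.5567, 0.273, 0.1305]
tcp_rot: [0.054, 0.999, 0.0, 0.0]
contact_force: [-0.6, 0.1, 5.0]
finger_gap: 0.202
```

Request:
servo_tool(commands=[[0,0,-1.0,0,0,0],[0,0,-3,0,0,0],[0,0,-4,0,0,0],[0,0,-4,0,0,0],[0,0,-4,0,0,0],[0,0,-2,0,0,0],[0,0,0,0,0,0]])

```text
time_s: 7.85
eef_pos: [0.5567, 0.2731, 0.3116]
tcp_rot: [0.054, 0.999, 0.0, 0.001]
contact_force: [-0.3, -0.9, -1.5]
finger_gap: 0.2
```

```bash
python3 - <<'E'
from h import *
yaw=-.238; X=np.array([np.cos(yaw),np.sin(yaw)]);Y=np.array([-X[1],X[0]])
O=np.array([.555,-.173]); c=O-9e-3*Y; print("hover",c, "tip in gap mid => y offset")
E
python3 plan.py "[(.575,.1,.31,170,4),(.553,-.185,.31,166.4,6)]"
```

```text
hover [ 0.55287816 -0.1817463 ] tip in gap mid => y offset
t 7.85 pos [0.5567 0.2731 0.3116] yaw 173.77 f [-0.28 -0.86 -1.47] tau [ 0.01  0.03 -0.02] gap 0.2 q [ 0.    0.56 -0.87  1.48  0.44  1.3   0.55]
tilt [-0.06 -0.11 -0.  ]
[[-0.92, -4.25, 0.04, 0.1, 0.1, 0.9], [-0.99, -4.24, 0.04, 0.0, 0.0, 0.9], [-1.06, -4.22, 0.04, 0.0, 0.0, 0.9], [-1.13, -4.2, 0.04, 0.0, 0.0, 0.9], [-0.46, -4.74, 0.0, 0.0, 0.0, 0.6], [-0.51, -4.74, 0.0, 0.0, 0.0, 0.6], [-0.56, -4.73, 0.0, 0.0, 0.0, 0.6], [-0.61, -4.72, 0.0, 0.0, 0.0, 0.6]]
[[-0.66, -4.72, 0.0, 0.0, 0.0, 0.6], [-0.71, -4.71, 0.0, 0.0, 0.0, 0.6]]
```

Request:
servo_tool(commands=[[-0.92,-4.25,0.04,0.1,0.1,0.9],[-0.99,-4.24,0.04,0,0,0.9],[-1.06,-4.22,0.04,0,0,0.9],[-1.13,-4.2,0.04,0,0,0.9],[-0.46,-4.74,0,0,0,0.6],[-0.51,-4.74,0,0,0,0.6],[-0.56,-4.73,0,0,0,0.6],[-0.61,-4.72,0,0,0,0.6]])

```text
time_s: 8.85
eef_pos: [0.5598, -0.0919, 0.308]
tcp_rot: [0.107, 0.994, -0.001, -0.002]
contact_force: [0.2, -0.5, -1.0]
finger_gap: 0.205
```

Request:
servo_tool(commands=[[-0.66,-4.0,0,0,0,0.6],[-0.71,-3.5,0,0,0,0.6],[0,-1.9,0,0,0,0],[0,0,0,0,0,0]])

```text
time_s: 9.35
eef_pos: [0.5527, -0.1856, 0.3084]
tcp_rot: [0.118, 0.993, -0.001, -0.001]
contact_force: [0.5, 0.6, -1.2]
finger_gap: 0.205
```

```bash
cat > look.py <<'E'
from h import *
import sys
s=snapshot("side");t=snapshot("top");st=read_state();p0=np.array(st["eef_pos"])
r=R.from_quat(st["tcp_rot"]).as_matrix();print(p0)
th=np.arctan2(r[1,0],r[0,0])+np.pi
ctr=p0.copy(); tipz=p0[2]-.107; Yg=np.array([-np.sin(th),np.cos(th)])
o=ctr[:2]+.009*Yg
A=(o[0],o[1],th);G=(.555,-.173,-.238);k=6;ims=[]
for p,x,y in((s,*eval(sys.argv[2])),(t,*eval(sys.argv[3]))):
    c=crop(p,x,y,66,90,k)
    if len(sys.argv)<5:
        draw(c,p,box(-30,30,0,30,12,122),G,x,y,k,(0,255,255))
        draw(c,p,box(-15,15,-3,0,0,1)+[0,0,tipz],A,x,y,k,(255,0,255))
        draw(c,p,box(-30,30,-18,0,90,98)+[0,0,tipz],A,x,y,k,(0,0,255))
    ims.append(c)
cv2.imwrite(sys.argv[1],np.hstack(ims))
E
python3 look.py pics/f.png "(218,65)" "(305,130)"; python3 plan.py "[(.5529,-.1817,.31,166.4,1)]"
```

```text
[ 0.55330575 -0.1836071   0.3089375 ]
t 9.45 pos [ 0.5533 -0.1836  0.3089] yaw 166.65 f [ 0.16  0.41 -0.86] tau [-0.01  0.02 -0.01] gap 0.206 q [ 0.78  0.48 -0.81  1.59  0.37  1.23  1.24]
tilt [ 0.08  0.11 -0.  ]
[[0.08, 0.18, -0.11, -0.1, -0.1, 0.2]]
```

View pics/f.png

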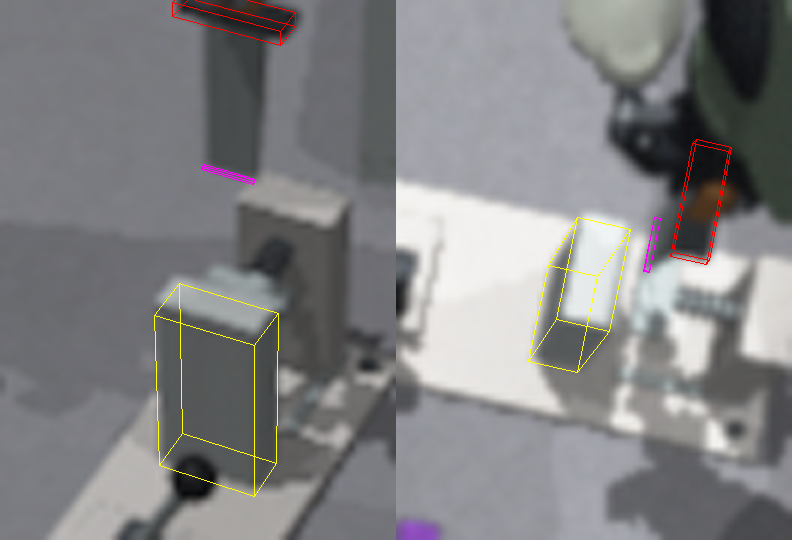

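```bash
python3 plan.py "[(.5523,-.1845,.30,166.4,1),(.5523,-.1845,.25,166.4,2),(.5523,-.1845,.226,166.4,3)]"
```

```text
t 9.45 pos [ 0.5533 -0.1836  0.3089] yaw 166.65 f [ 0.16  0.41 -0.86] tau [-0.01  0.02 -0.01] gap 0.206 q [ 0.78  0.48 -0.81  1.59  0.37  1.23  1.24]
tilt [ 0.08  0.11 -0.  ]
[[0.08, -0.11, 0.89, -0.1, -0.1, 0.2], [0.0, 0.0, 2.5, 0.0, 0.0, 0.0], [0.0, 0.0, 2.5, 0.0, 0.0, 0.0], [0.0, 0.0, 0.8, 0.0, 0.0, 0.0], [0.0, 0.0, 0.8, 0.0, 0.0, 0.0], [0.0, 0.0, 0.8, 0.0, 0.0, 0.0]]
```

Request:
servo_tool(commands=[[0.08,-0.11,0.9,-0.1,-0.1,0.2],[0,0,2.5,0,0,0],[0,0,2.5,0,0,0],[0,0,0.8,0,0,0],[0,0,0.8,0,0,0],[0,0,0.8,0,0,0],[0,0,0,0,0,0]])

```text
time_s: 10.32
eef_pos: [0.5522, -0.1857, 0.2259]
tcp_rot: [0.119, 0.993, -0.0, -0.0]
contact_force: [0.6, -0.3, 0.1]
finger_gap: 0.203
```

```bash
python3 look.py pics/g.png "(218,65)" "(305,130)" ; python3 plan.py "[(.5523,-.1845,.225,166.4,1)]"
```

```text
[ 0.55246762 -0.18579863  0.22649493]
t 10.43 pos [ 0.5525 -0.1858  0.2265] yaw 166.37 f [-0.16  0.13 -1.48] tau [-0.   -0.01 -0.  ] gap 0.207 q [ 0.76  0.56 -0.78  1.69  0.44  1.07  1.17]
tilt [ 0.01 -0.04  0.  ]
[[0.05, 0.12, 0.15, -0.0, 0.0, -0.0]]
```

View pics/g.png

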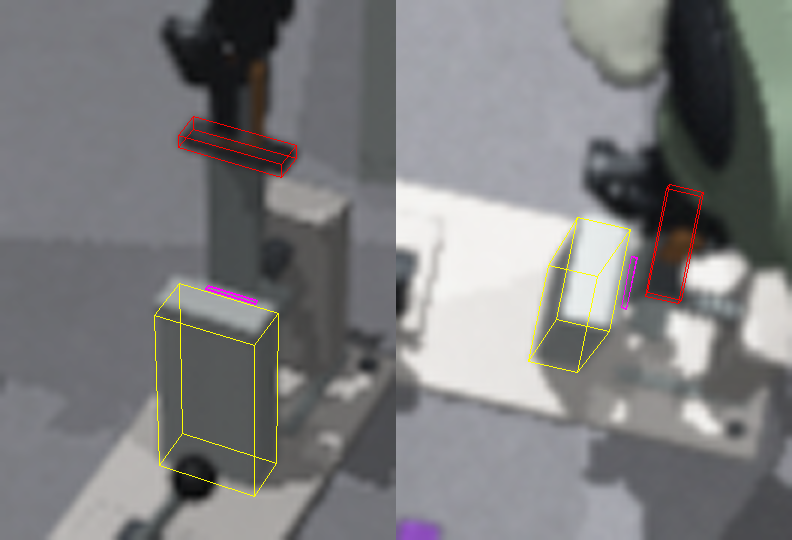

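Request:
servo_tool(commands=[[0,0.1,0.25,0,0,0],[0,0.1,0,0,0,0],[0,0,0,0,0,0]])

```text
time_s: 10.8
eef_pos: [0.5527, -0.1841, 0.2237]
tcp_rot: [0.119, 0.993, -0.0, 0.0]
contact_force: [-0.2, -2.7, -2.7]
finger_gap: 0.206
```

Request:
servo_tool(commands=[[0,0.05,0,0,0,0],[0,0,0,0,0,0]])

```text
time_s: 11.05
eef_pos: [0.5528, -0.1838, 0.2237]
tcp_rot: [0.119, 0.993, -0.0, 0.0]
contact_force: [-0.7, -4.5, -1.9]
finger_gap: 0.203
```

Request:
servo_tool(commands=[[0,0.05,0,0,0,0],[0,0,0,0,0,0]])

```text
time_s: 11.3
eef_pos: [0.5528, -0.1836, 0.2237]
tcp_rot: [0.119, 0.993, -0.001, 0.0]
contact_force: [-1.4, -6.2, 0.0]
finger_gap: 0.205
```

Request:
servo_tool(commands=[[0,-0.15,0,0,0,0],[0,0,0.3,0,0,0],[0,0,0.2,0,0,0],[0,0,0,0,0,0]])

```text
time_s: 11.8
eef_pos: [0.5526, -0.1842, 0.2184]
tcp_rot: [0.119, 0.993, -0.0, -0.0]
contact_force: [-0.7, -2.6, -2.3]
finger_gap: 0.202
```

Request:
servo_tool(commands=[[0,0,0.3,0,0,0],[0,0,0.3,0,0,0],[0,0,0,0,0,0]])

```text
time_s: 12.18
eef_pos: [0.5525, -0.1842, 0.2123]
tcp_rot: [0.119, 0.993, 0.0, -0.0]
contact_force: [-0.2, -1.5, -1.8]
finger_gap: 0.204
```

Request:
servo_tool(commands=[[0,-0.03,0.4,0,0,0],[0,0,0.4,0,0,0],[0,0,0.3,0,0,0],[0,0,0,0,0,0]])

```text
time_s: 12.68
eef_pos: [0.5525, -0.1845, 0.2013]
tcp_rot: [0.119, 0.993, 0.0, -0.0]
contact_force: [-0.8, -0.6, -1.8]
finger_gap: 0.204
```

Request:
servo_tool(commands=[[0,0,0.3,0,0,0],[0,0,0.3,0,0,0],[0,0,0,0,0,0]])

```text
time_s: 13.05
eef_pos: [0.5525, -0.1845, 0.1954]
tcp_rot: [0.119, 0.993, -0.0, -0.0]
contact_force: [0.5, 0.5, -1.1]
finger_gap: 0.202
```

Request:
servo_tool(commands=[[0,0,0.3,0,0,0],[0,0,0.3,0,0,0],[0,0,0,0,0,0]])

```text
time_s: 13.42
eef_pos: [0.5525, -0.1846, 0.1894]
tcp_rot: [0.119, 0.993, -0.0, -0.0]
contact_force: [0.4, -0.7, -0.8]
finger_gap: 0.204
```

Request:
servo_tool(commands=[[0,0,0.3,0,0,0],[0,0,0.3,0,0,0],[0,0,0,0,0,0]])

```text
time_s: 13.8
eef_pos: [0.5525, -0.1846, 0.1834]
tcp_rot: [0.119, 0.993, -0.0, -0.0]
contact_force: [-0.7, -0.4, -0.9]
finger_gap: 0.207
```

Request:
servo_tool(commands=[[0,0,0.3,0,0,0],[0,0,0.3,0,0,0],[0,0,0,0,0,0]])

```text
time_s: 14.18
eef_pos: [0.5525, -0.1846, 0.1774]
tcp_rot: [0.119, 0.993, -0.0, -0.0]
contact_force: [-0.2, 1.0, -1.0]
finger_gap: 0.201
```

Request:
servo_tool(commands=[[0,0,0.2,0,0,0],[0,0,0.2,0,0,0],[0,0,0,0,0,0]])

```text
time_s: 14.55
eef_pos: [0.5525, -0.1846, 0.1735]
tcp_rot: [0.119, 0.993, -0.0, -0.0]
contact_force: [-0.2, 1.0, -1.9]
finger_gap: 0.203
```

Request:
servo_tool(commands=[[0,0,0.2,0,0,0],[0,0,0.2,0,0,0],[0,0,0,0,0,0]])

```text
time_s: 14.92
eef_pos: [0.5525, -0.1846, 0.1695]
tcp_rot: [0.119, 0.993, -0.0, -0.0]
contact_force: [0.0, 0.7, -1.5]
finger_gap: 0.205
```

Request:
servo_tool(commands=[[0,0,0.2,0,0,0],[0,0,0.2,0,0,0],[0,0,0,0,0,0]])

```text
time_s: 15.3
eef_pos: [0.5526, -0.1846, 0.1655]
tcp_rot: [0.119, 0.993, -0.0, 0.0]
contact_force: [0.9, 0.4, -2.1]
finger_gap: 0.201
```

Request:
servo_tool(commands=[[0,0,0.2,0,0,0],[0,0,0.2,0,0,0],[0,0,0,0,0,0]])

```text
time_s: 15.68
eef_pos: [0.5526, -0.1846, 0.1615]
tcp_rot: [0.119, 0.993, -0.0, 0.0]
contact_force: [0.7, 1.3, -1.9]
finger_gap: 0.206
```

Request:
servo_tool(commands=[[0,0,0.2,0,0,0],[0,0,0.2,0,0,0],[0,0,0,0,0,0]])

```text
time_s: 16.05
eef_pos: [0.5527, -0.1845, 0.1575]
tcp_rot: [0.119, 0.993, 0.0, 0.0]
contact_force: [1.2, 1.4, 0.9]
finger_gap: 0.21
```

Request:
servo_tool(commands=[[0,0.05,0.1,0,0,0],[0,0,0.1,0,0,0],[0,0,0,0,0,0]])

```text
time_s: 16.42
eef_pos: [0.5528, -0.1843, 0.1558]
tcp_rot: [0.119, 0.993, -0.0, 0.0]
contact_force: [-0.1, -0.5, 4.1]
finger_gap: 0.204
```

Request:
servo_tool(commands=[[0,0,0.1,0,0,0],[0,0,0.1,0,0,0],[0,0,0,0,0,0],[0,0,0,0,0,0]])

```text
time_s: 16.92
eef_pos: [0.5529, -0.1844, 0.1539]
tcp_rot: [0.119, 0.993, -0.0, 0.0]
contact_force: [1.0, 0.4, 5.0]
finger_gap: 0.206
```

Request:
servo_tool(commands=[[0,0,0.1,0,0,0],[0,0,0.1,0,0,0],[0,0,0,0,0,0],[0,0,0,0,0,0]])

```text
time_s: 17.42
eef_pos: [0.553, -0.1844, 0.152]
tcp_rot: [0.119, 0.993, -0.0, 0.0]
contact_force: [-0.0, 0.5, 7.7]
finger_gap: 0.206
```

Run:
```python
from h import *
F=[]
for i in range(6):
    snapshot("top"); F.append(read_state()["contact_force"])
print(np.mean(F,0),np.std(F,0),read_state()["eef_pos"])
```

```text
[0.9007731  0.61051554 7.3661014 ] [0.40848754 0.35778327 0.52505105] [ 0.55295504 -0.18433855  0.15199255]
```

Request:
servo_tool(commands=[[0,0,0,0,0,0],[0,0,0,0,0,0],[0,0,0,0,0,0],[0,0,0,0,0,0]], grip=5)

```text
time_s: 18.23
eef_pos: [0.5526, -0.1842, 0.1516]
tcp_rot: [0.119, 0.993, -0.0, -0.0]
contact_force: [-0.2, -0.2, -0.7]
finger_gap: 0.585
```

Request:
servo_tool(commands=[[0,0,-1,0,0,0],[0,0,-3,0,0,0],[0,0,-4,0,0,0],[0,0,-4,0,0,0],[0,0,-3,0,0,0],[0,0,0,0,0,0]])

```text
time_s: 18.98
eef_pos: [0.5535, -0.184, 0.3043]
tcp_rot: [0.119, 0.993, -0.001, 0.002]
contact_force: [-0.7, -0.1, -1.0]
finger_gap: 0.589
```

```bash
python3 look.py pics/h.png "(218,65)" "(300,130)" 1; python3 plan.py "[(.56,-.05,.28,166.4,3)]"
```

```text
[ 0.55251244 -0.18416578  0.30175945]
t 19.07 pos [ 0.5525 -0.1842  0.3018] yaw 166.36 f [ 0.38 -0.41 -0.16] tau [ 0.04 -0.    0.05] gap 0.584 q [ 0.78  0.49 -0.81  1.6   0.37  1.22  1.23]
tilt [ 0.03 -0.02  0.  ]
[[0.81, 4.41, 0.72, -0.0, 0.0, -0.0], [0.81, 4.41, 0.73, 0.0, 0.0, -0.0], [0.81, 4.41, 0.73, 0.0, 0.0, -0.0]]
```

View pics/h.png

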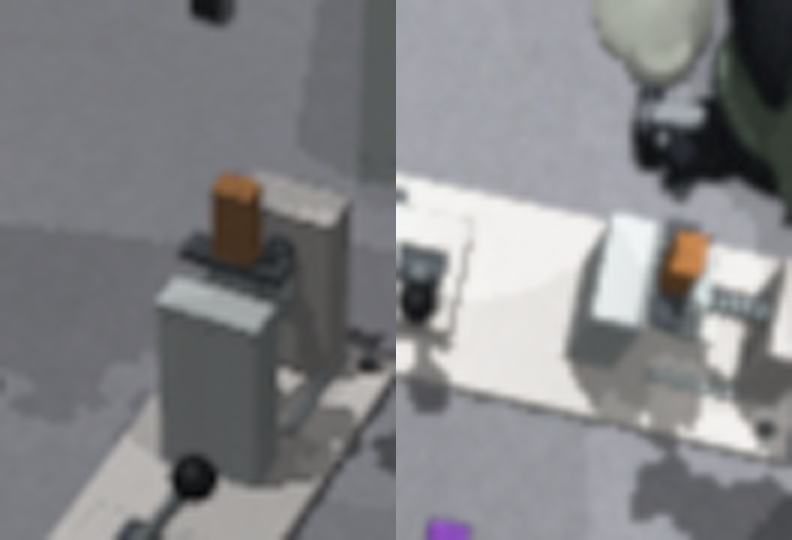

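```bash
python3 plan.py "[(.5014,-.034,.28,166.4,4),(.5014,-.034,.10,166.4,5),(.5014,-.034,.092,166.4,1),(.5995,-.0577,.092,166.4,8)]"
```

```text
t 19.07 pos [ 0.5525 -0.1842  0.3018] yaw 166.36 f [ 0.38 -0.41 -0.16] tau [ 0.04 -0.    0.05] gap 0.584 q [ 0.78  0.49 -0.81  1.6   0.37  1.22  1.23]
tilt [ 0.03 -0.02  0.  ]
[[2.13, 3.35, 0.54, -0.0, 0.0, -0.0], [2.13, 3.35, 0.54, 0.0, 0.0, -0.0], [2.13, 3.35, 0.54, 0.0, 0.0, -0.0], [2.13, 3.35, 0.54, 0.0, 0.0, -0.0], [0.0, 0.0, 3.6, 0.0, 0.0, 0.0], [0.0, 0.0, 3.6, 0.0, 0.0, 0.0], [0.0, 0.0, 3.6, 0.0, 0.0, 0.0], [0.0, 0.0, 3.6, 0.0, 0.0, 0.0]]
[[0.0, 0.0, 3.6, 0.0, 0.0, 0.0], [0.0, 0.0, 0.8, 0.0, 0.0, 0.0], [-1.26, 0.0, 0.0, 0.0, 0.0, 0.0], [-1.26, 0.0, 0.0, 0.0, 0.0, 0.0], [-1.26, 0.0, 0.0, 0.0, 0.0, 0.0], [-1.26, 0.0, 0.0, 0.0, 0.0, 0.0], [-1.26, 0.0, 0.0, 0.0, 0.0, 0.0], [-1.26, 0.0, 0.0, 0.0, 0.0, 0.0]]
[[-1.26, 0.0, 0.0, 0.0, 0.0, 0.0], [-1.26, 0.0, 0.0, 0.0, 0.0, 0.0]]
```

Request:
servo_tool(commands=[[2.13,3.35,0.5,0,0,0],[2.13,3.35,0.5,0,0,0],[2.13,3.35,0.5,0,0,0],[2.13,3.35,0.5,0,0,0],[0,0,3.6,0,0,0],[0,0,3.6,0,0,0],[0,0,3.6,0,0,0]], grip=0)

```text
time_s: 19.95
eef_pos: [0.5008, -0.0338, 0.1719]
tcp_rot: [0.119, 0.993, -0.0, -0.0]
contact_force: [-0.3, 0.0, 0.2]
finger_gap: 0.0
```

Request:
servo_tool(commands=[[0,0,3.6,0,0,0],[0,0,3.0,0,0,0],[0,0,1.4,0,0,0],[0,0,0,0,0,0]])

```text
time_s: 20.45
eef_pos: [0.501, -0.0336, 0.0931]
tcp_rot: [0.118, 0.993, -0.0, -0.001]
contact_force: [-0.2, -0.8, 0.1]
finger_gap: -0.003
```

Request:
servo_tool(commands=[[-1.2,0,0,0,0,0],[-1.0,0,0,0,0,0],[-1.0,0,0,0,0,0],[-1.0,0,0,0,0,0],[-1.0,0,0,0,0,0]])

```text
time_s: 21.08
eef_pos: [0.5527, -0.0463, 0.0937]
tcp_rot: [0.119, 0.993, -0.0, 0.0]
contact_force: [-0.6, 0.2, 0.7]
finger_gap: 0.003
```

Request:
servo_tool(commands=[[-1,0,0,0,0,0],[-1,0,0,0,0,0],[-1,0,0,0,0,0],[-1,0,0,0,0,0],[-0.3,0,0,0,0,0],[0,0,0,0,0,0]])

```text
time_s: 21.82
eef_pos: [0.5939, -0.0562, 0.0936]
tcp_rot: [0.119, 0.993, -0.0, 0.0]
contact_force: [-0.6, -0.0, -0.1]
finger_gap: 0.002
```

```bash
python3 look.py pics/i.png "(218,85)" "(285,130)" 1;  python3 plan.py "[]"
```

```text
[ 0.59372444 -0.05621499  0.09367745]
t 21.93 pos [ 0.5937 -0.0562  0.0937] yaw 166.37 f [ 0.41 -0.68 -0.06] tau [0.   0.06 0.04] gap -0.002 q [ 0.46  0.74 -0.69  1.76  0.6   0.86  0.83]
tilt [ 0.01 -0.02  0.  ]
```

View pics/i.png

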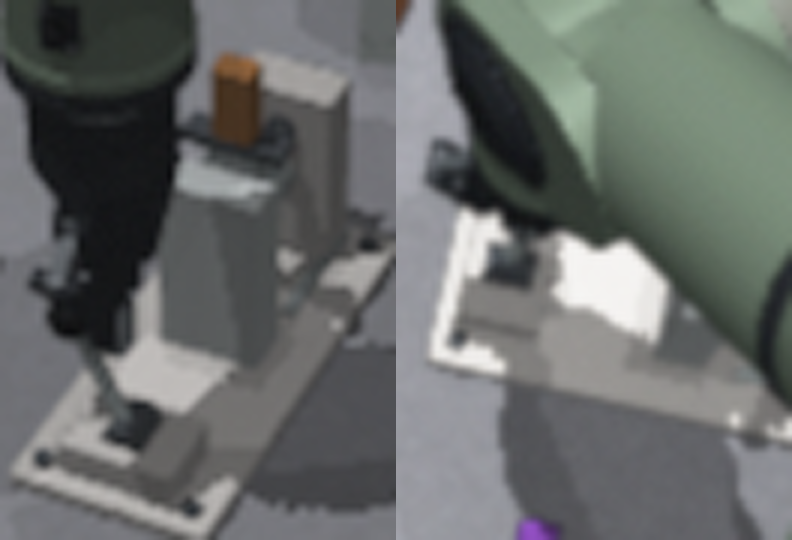

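Request:
servo_tool(commands=[[-0.4,0,0,0,0,0],[-0.3,0,0,0,0,0],[0,0,0,0,0,0]])

```text
time_s: 22.3
eef_pos: [0.5994, -0.0576, 0.0934]
tcp_rot: [0.119, 0.993, -0.0, -0.001]
contact_force: [-11.0, 1.8, 7.4]
finger_gap: -0.0
```

Request:
servo_tool(commands=[[-0.3,0,0,0,0,0],[-0.2,0,0,0,0,0],[0,0,0,0,0,0]])

```text
time_s: 22.68
eef_pos: [0.6003, -0.0578, 0.0931]
tcp_rot: [0.118, 0.993, -0.001, -0.005]
contact_force: [-42.3, 7.1, 27.2]
finger_gap: -0.001
```

Request:
servo_tool(commands=[[1,0,0,0,0,0],[2,0,0,0,0,0],[2,0,-1,0,0,0],[0,0,-4,0,0,0],[0,2,-5,0,0,0],[0,4,-5,0,0,0],[0,5,-2,0,0,0],[0,5,0,0,0,0]])

```text
time_s: 23.68
eef_pos: [0.5956, 0.1087, 0.2646]
tcp_rot: [0.119, 0.993, 0.0, 0.002]
contact_force: [0.5, 0.3, -0.5]
finger_gap: 0.0
```

Request:
servo_tool(commands=[[0,5,0,0,0,0],[0,5,0,0,0,0],[0,3,0,0,0,0],[0,0,0,0,0,0],[0,0,0,0,0,0]])

```text
time_s: 24.3
eef_pos: [0.6251, 0.233, 0.2623]
tcp_rot: [0.119, 0.993, -0.0, 0.0]
contact_force: [-1.1, 0.2, 0.3]
finger_gap: -0.002
```

```bash
python3 look.py pics/j.png "(218,85)" "(285,130)" 1; python3 plan.py "[]"
python3 - <<'E'
from h import *
s=snapshot("side");t=snapshot("top")
Y=np.array([.2358,.972]);X=np.array([.972,-.2358]);O=np.array([.5545,-.1755])
for n,a in(("start",-.5),("over",.5),(".9",.4)):
    P=np.r_[O+.125*Y+.08*np.sin(a)*X,.034+.08*np.cos(a)]
    print(n,proj(s,P).round(1),proj(t,P).round(1))
print([[(np.round(d["xy"],1).tolist(),round(d["p"],2)) for d in tip_of(p,"lock_tip")[:2]] for p in(s,t)])
E
```

```text
[0.62524799 0.2324233  0.26245549]
t 24.4 pos [0.6252 0.2324 0.2625] yaw 166.29 f [ 0.86  0.25 -0.25] tau [-0.01  0.01 -0.02] gap 0.004 q [ 0.02  0.67 -0.79  1.41  0.48  1.26  0.53]
tilt [ 0.04 -0.04  0.  ]
start [[249.6 144.7]] [[303.1 180.1]]
over [[227.9 137.7]] [[307.8 158.8]]
.9 [[229.9 137.5]] [[307.5 160.5]]
[[([228.2, 136.6], 0.68), ([258.2, 101.5], 0.42)], []]
```

View pics/j.png

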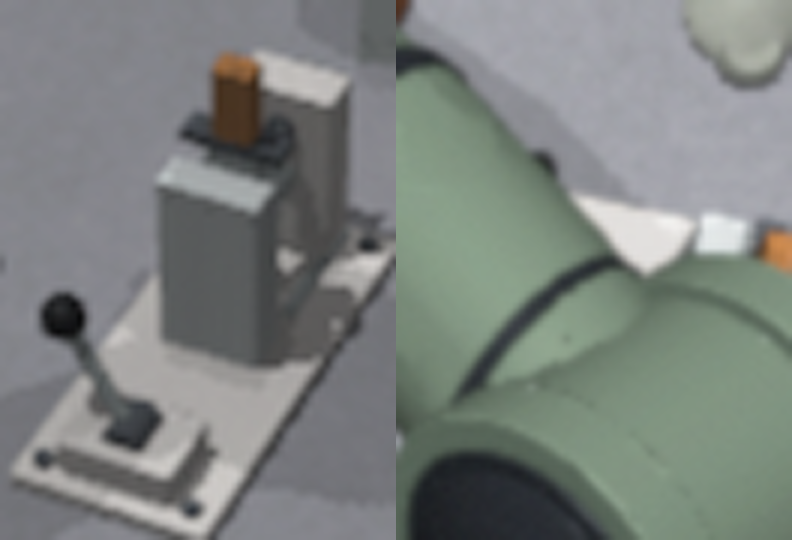

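The lever's ball is at about (63,317) in the side crop, which is pixel (228.5,137.8) in the full picture. The prediction for fully over is (227.9,137.7). The gauge stands upright in the gap, its grip at crop (237,100), and the robot is clear of everything.

```bash
python3 -c "
from cell import *
close_job(); print(read_state()['time_s'])"
```

```text
the job is handed in; nothing more can be done
the job is handed in; nothing more can be done
```

The gauge is in the guide's gap, let go and standing upright, and the lock lever is thrown over. I handed the job in at about 24.5 s of the 58 s allowed.

**Gauge:** I lifted it out of the rack and felt for the block with a side touch of about 6 N. I then pushed it down until it dragged. The averaged reading was 7.4 N, or about 8.6 N once the gauge's own weight is added back. That suggests a nip of about 6.6 N, but I had no direct measurement of it. The block turned out to be about 3 mm from where the pictures put it.

**Lever:** I pushed it to its stop with the fingers shut. The last nudge against the stop went further than needed, with the wrist force reaching about 50 N. That is under the 120 N wrist limit, but it may count against the 40 N pressing limit if the fingers are included in that. The lever's ball then showed at pixel (228.5,137.8), against a predicted (227.9,137.7) for fully over.

**Last checks:** The final side picture showed the gauge upright in the gap, the lever over and the arm clear of everything. In the final top picture the arm hid the lever, so its position rests on the side view alone. I did not measure the tubs, shells and tools again, but I saw and felt no contact with them.

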